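# Gauge the bored collars

### The arm

A 6-joint arm with a two-finger parallel gripper is mounted at the origin on a cart in front of the work surface, level with it; the furniture and walls round the work are solid. World frame = base frame: x ahead of the robot, y to its left, z up, the work surface at z = 0. Lengths are in m, angles in rad, forces in N, time in s.
With the tool pointing down it reaches from about 0.35 to 0.975 m from the base axis. Payload 4.9 kg.
Tool frame: the origin (TCP) lies at the very end of the fingers, on their centre line; the grasp point (between the pads) lies 19 mm behind it; x points along the fingers, y is the direction in which the jaws open and shut, and the axes are right-handed (so a half turn about x gives the same grasp; the last joint's range is limited). The gripper opens to 85 mm and grips with 20 to 120 N. Pads are 22 mm wide; open, the fingers measure 114 mm over their backs; the gripper's body (76 mm by 85 mm) begins 54 mm behind the grasp point. The pads swing forward as they close: fully open they stand 13 mm farther back than shut.
Start: joints at [1.115, 0.053, 1.613, -0, 1.476, -0.119], TCP at [0.207, 0.59, 0.231] pointing down, gripper open.
Joint ranges: [-3.01, 3.01], [-1.01, 2.22], [0.06, 2.58], [-1.02, 4.17], [0.09, 2.62], [-3.14, 3.14]. Speed limits (rad/s): [2.57, 2.57, 3.14, 3.14, 3.14, 3.14].

### API

Orientations are given as a unit quaternion [w, x, y, z].
In Python, from plant import manip gives the robot as it stands.
- The arm moves only by the tool play_rows, never from a script. Its argument "plan" is a list of rows, each a list of 5 numbers: the shift along the tool's x, y, z in mm, then the turn about the tool's x in rad, then the closure, from -1 (fully open) to 1 (shut). A call has 1 to 8 rows; each row is the pose to reach, as a shift and turn from the pose commanded when the call began, along the tool's axes at that moment; what a row does not reach only later rows make up. A row lasts 1/8 s, in which the tool goes at most 62.5 mm and 10.7 degrees, less where a joint would pass 70% of its speed; a pose out of reach is approached as far as the arm can. A call with a gripper value outside its range is refused whole. The fingers move at their own pace and stop on an object; the grip force is fixed at half the most. Time passes only in rows, so rows that repeat a pose let the fingers close. It gives the time, the measured TCP pose, the force and the opening at its end, in the units of the state.
- manip.state(): the state, without advancing time (a new reading comes with each control period).
- manip.grab_frame(name): name is "scene" or "side" or "wrist"; returns a dict with "img" (480x640x3 uint8, red, green, blue), "range_z" (480x640 float32, m along the optical axis (not along the pixel's ray), 0 where there is no reading), "fx", "fy", "cx", "cy" (pixels), "origin" and "rotation" of the camera in the world. Camera axes: x right, y up, looking along -z (the intrinsics and any distortion apply to the point x, -y, -z); pixel columns grow to the right and rows downward; lengths in m; the calibration is good to about 2 mm. A picture is of the moment at which its call begins.
- manip.job_done(): hands the job in, once; it reports no verdict.
The state is a dict: "time": time; "joint_pos": joint angles; "joint_vel": joint speeds; "joint_efforts": joint torques, N m; "tool_pos": TCP position; "tool_rot": TCP orientation; "contact_force": force on the tool from outside, world axes, zero at the start; "ft_torque": the same for the moment, N m; "gripper_width": opening from 0.0 (shut) to 1.0 (fully open).
Only numpy, scipy, OpenCV 4.12 (cv2) and the standard library are available. Lean on these libraries where they do the work, as an engineer would, in place of code of your own. Each camera call takes 0.05 s, during which the arm holds its last target. There are 200 camera calls.

### The job

Sort the two steel collars with the stepped plug gauge. The good collar is the one whose hole passes over the thin upper go end but stops at the thick lower no-go end: put it on the gauge and leave it lying flat on the no-go shoulder. The hole of the other one is so wide that it would also pass the no-go end: put that one flat into the open metal reject tray.

Things in the scene. Friction and masses are not known exactly. Their poses are not given: they have to be found in the camera images.
- collar_a: The good collar: a bright steel ring, 50 mm outside diameter, 24 mm high, with a vertical through hole of 27 mm (thick wall, 11.5 mm). About 0.15 kg. Stands flat and loose on the table; may be gripped across the outside. Origin: centre of its underside; z is its axis, up.
- collar_b: The reject collar: outside like the good one (steel ring, 50 mm outside diameter, 24 mm high), but with a hole of 40 mm (thin wall, 5 mm). About 0.15 kg. Stands flat and loose on the table, in either collar's place from start to start. Origin: centre of its underside; z is its axis, up.
- gauge: Upright stepped steel plug gauge, fixed to the table, 92 mm high, round about its vertical z axis. Origin: centre of its underside on the table. From the bottom: flange of 90 mm diameter up to z = 10 mm; thick no-go barrel of 33 mm diameter from z = 10 to 48 mm, ending in a flat shoulder at z = 48 mm; thin go plug of 22 mm diameter from z = 48 to 78 mm; nose tapering to 6 mm diameter at the top, z = 92 mm. The good collar on the shoulder has its underside at z = 48 mm.
- tray: Open shallow square reject tray of aluminium, fixed to the table, 150 x 150 mm outside, 26 mm high, walls 4 mm and floor 4 mm thick. Origin: centre of its underside on the table; x and y run along its sides.
There are look-alikes about, which are no part of the job. Leave any purple look-alike of the gauge alone.

How it is judged:
At the end, for the whole second after the job is handed in: The 27 mm bore collar lies flat (10 degrees) on the gauge's no-go shoulder: underside 48 mm up within 6 mm, centre within 10 mm of the axis. The 40 mm bore collar lies flat (10 degrees) on the tray's floor: centre within 60 mm of the tray's along each side, underside under 14 mm up. Both at rest (z of collar_a in the frame of gauge between 0.042 and 0.054 m and horizontal distance between collar_a and gauge below 0.01 m and angle between each of collar_a, collar_b's own z axis and vertical below 0.17 rad and linear speed of each of collar_a, collar_b below 0.03 m/s and x of collar_b in the frame of tray between -0.06 and 0.06 m and y of collar_b in the frame of tray between -0.06 and 0.06 m and z of collar_b in the frame of tray between -0.005 and 0.014 m); the robot touches nothing.
It also fails if it takes over 58 s, if anything falls off the work surface, if the arm or the gripper's body presses on something with over 40 N, if the wrist force passes 120 N, or if a joint passes its speed limit or range.

## Working session

There is one attempt and no reset: what is moved stays moved. The work goes in short steps, Python scripts to look and compute and a tool call to move; the robot and the scene stay as the last step left them, time stands still between calls to the robot, and variables do not carry over. Pictures are saved under pics/ and viewed, about 8 in all and at most 12, crops included, and the job is handed in when it is done.

Besides the shell and the picture viewer there is one more tool, called after "Call:" by a JSON object that holds its "fn" and its "kwargs", one argument or row to a line. play_rows: Moves the arm, as the interface text tells. Its arguments: {"type":"object","properties":{"plan":{"type":"array"}},"required":["plan"]}

```bash
mkdir -p pics; cat > h.py <<'E'
import numpy as np, cv2
from plant import manip
def grab(n):
    f=manip.grab_frame(n); np.savez(f'/tmp/{n}.npz',**{k:f[k] for k in f if f[k] is not None}); return f
def cloud(f):
    v,u=np.mgrid[0:480,0:640]; z=f['range_z']
    P=np.stack([(u-f['cx'])/f['fx']*z,-(v-f['cy'])/f['fy']*z,-z],-1)
    W=P@np.array(f['rotation']).T+np.array(f['origin']); W[z==0]=np.nan; return W
def save(n,img): cv2.imwrite(f'pics/{n}.png',img[...,::-1])
E
python3 - <<'E'
from h import *
f=grab('scene');g=grab('side')
save('s1',f['img']);save('s2',g['img'])
print([k for k in f],f['origin'],g['origin'])
print(manip.state())
E
```

```text
['img', 'range_z', 'fx', 'fy', 'cx', 'cy', 'origin', 'rotation'] [-0.05480207 -0.53261127  0.75405266] [ 0.03954657 -0.74885887  0.44410095]
{'time': 0.1, 'joint_pos': array([ 1.11499836e+00,  5.33316143e-02,  1.61419349e+00,  3.14554658e-05,
        1.47601672e+00, -1.19018509e-01]), 'joint_vel': array([-6.21637275e-04,  4.05351106e-04, -2.23078582e-03, -7.93294696e-05,
       -1.29519042e-03, -6.07552058e-04]), 'joint_efforts': array([ 9.81442895e-05, -3.94905818e+01, -3.71362638e+01, -1.89361367e-04,
        3.90054789e-03, -4.66553900e-06]), 'tool_pos': array([0.20627442, 0.58936173, 0.23013871]), 'tool_rot': array([ 0.69689893,  0.11785087,  0.69731086, -0.11916633]), 'contact_force': array([ 0.24690966,  0.11603206, -0.17566339]), 'ft_torque': array([ 0.02976961,  0.01459437, -0.02296736]), 'gripper_width': 1.0003983336057367}
```

View pics/s1.png

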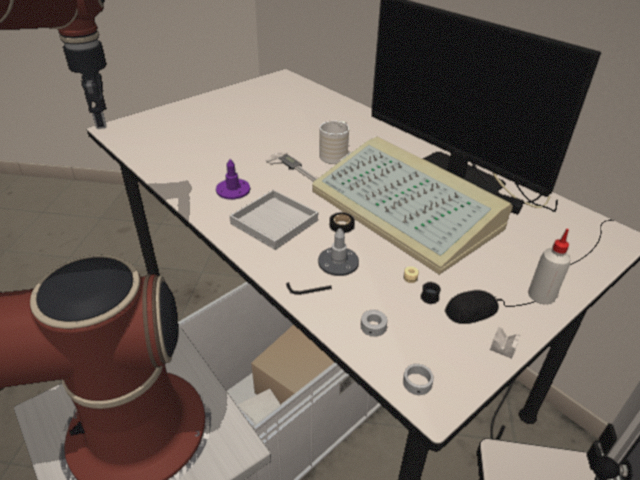

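View pics/s2.png

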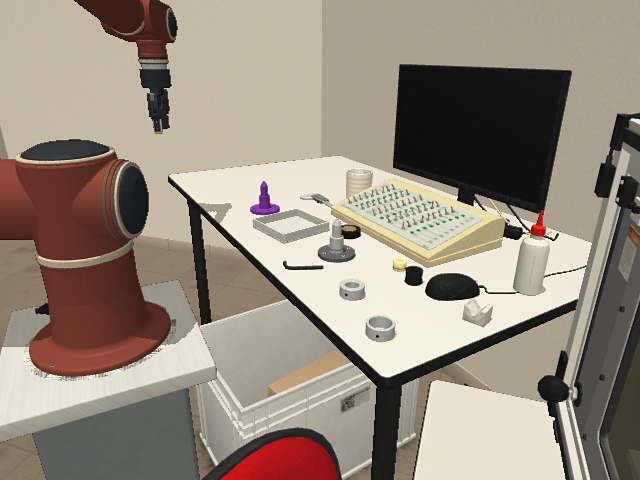

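The scene picture shows the steel gauge at (338,250), and its purple look-alike at (233,180), which I leave alone. The open metal tray is at (274,219). There are two bright rings: thick-walled at (374,322), which fits collar_a, and thin-walled at (418,378), which fits collar_b. The dark ring at (342,222) and the black and yellow ones at (431,292) and (411,273) are decoys. Next I measure them and confirm in one crop.

```bash
python3 - <<'E'
from h import *
f=dict(np.load('/tmp/scene.npz'));W=cloud(f)
from scipy.optimize import least_squares
def reg(u0,u1,v0,v1,z0,z1):
    w=W[v0:v1,u0:u1].reshape(-1,3); return w[(w[:,2]>z0)&(w[:,2]<z1)]
for n,r in dict(a=(355,395,303,342),b=(398,440,358,402)).items():
    p=reg(*r,0.019,0.03); 
    print(n,len(p),np.median(p[:,2]),p[:,:2].min(0),p[:,:2].max(0))
    (x,y,R),e=cv2.minEnclosingCircle(p[:,:2].astype(np.float32))[0]+(cv2.minEnclosingCircle(p[:,:2].astype(np.float32))[1],),0
    print(x,y,R, np.sort(np.hypot(p[:,0]-x,p[:,1]-y))[[0,5]])
for z0,z1 in((.006,.014),(.046,.052),(.052,.076),(.08,.1)):
    p=reg(310,365,220,280,z0,z1); 
    if len(p):
        (c,R)=cv2.minEnclosingCircle(p[:,:2].astype(np.float32)); print('g',z0,len(p),c,R,p.max(0),np.median(p,0))
p=reg(225,325,185,250,0.021,0.03);print('t',len(p),cv2.minAreaRect(p[:,:2].astype(np.float32)))
c1=cv2.resize(f['img'][200:410,290:500],None,fx=2.8,fy=2.8,interpolation=cv2.INTER_CUBIC);save('c1',c1)
# obstacles heights
for n,(u,v) in dict(purple=(230,165),mug=(334,125),console_low=(440,255),black=(431,286),yellow=(411,270),darkring=(342,215),bottle=(550,270)).items():print(n,W[v,u])
E
```

```text
Traceback (most recent call last):
  File "h.py", line 8, in cloud
    W=P@np.array(f['rotation']).T+np.array(f['origin']); W[z==0]=np.nan; return W
      ~^~~~~~~~~~~~~~~~~~~~~~~~~~
ValueError: matmul: Input operand 1 has a mismatch in its core dimension 0, with gufunc signature (n?,k),(k,m?)->(n?,m?) (size 4 is different from 3)
```

Rotation is a quaternion [w,x,y,z].

```bash
sed -i "s/^import numpy.*/&\nfrom scipy.spatial.transform import Rotation as Ro/; s/np.array(f\['rotation'\]).T/Ro.from_quat(f['rotation'],scalar_first=True).as_matrix().T/" h.py; cat > m.py <<'E'
from h import *
f=dict(np.load('/tmp/scene.npz'));W=cloud(f)
def reg(u0,u1,v0,v1,z0,z1):
    w=W[v0:v1,u0:u1].reshape(-1,3); return w[(w[:,2]>z0)&(w[:,2]<z1)]
for n,r in dict(a=(355,395,303,342),b=(398,440,358,402)).items():
    p=reg(*r,0.019,0.03)
    (x,y),R=cv2.minEnclosingCircle(p[:,:2].astype(np.float32))
    print(n,len(p),np.median(p[:,2]),x,y,R, np.sort(np.hypot(p[:,0]-x,p[:,1]-y))[[0,5]])
for z0,z1 in((.006,.014),(.046,.052),(.052,.076),(.08,.1)):
    p=reg(310,365,220,280,z0,z1); 
    if len(p):
        (c,R)=cv2.minEnclosingCircle(p[:,:2].astype(np.float32)); print('g',z0,len(p),c,R,p.max(0),np.median(p,0))
p=reg(225,325,185,250,0.021,0.03);print('t',len(p),cv2.minAreaRect(p[:,:2].astype(np.float32)))
c1=cv2.resize(f['img'][200:410,290:500],None,fx=2.8,fy=2.8,interpolation=cv2.INTER_CUBIC);save('c1',c1)
for n,(u,v) in dict(purple=(230,165),mug=(334,125),console_low=(440,255),black=(431,286),yellow=(411,270),darkring=(342,215),bottle=(550,270),table=(300,310)).items():print(n,W[v,u])
E
python3 m.py
```

```text
a 334 0.023346641215009123 0.44286173582077026 -0.060960836708545685 0.026384714990854263 [0.01172351 0.01310017]
b 274 0.023151473515298004 0.4190448522567749 -0.20162226259708405 0.02571233920753002 [0.01806507 0.01895135]
g 0.006 770 (0.5410717129707336, 0.17097917199134827) 0.10286017507314682 [0.63860933 0.27320557 0.01399499] [0.50081476 0.11878058 0.01031254]
g 0.046 66 (0.5063520073890686, 0.12530887126922607) 0.016538996249437332 [0.52093862 0.14114507 0.05176281] [0.49981928 0.11910638 0.0482059 ]
g 0.052 90 (0.504426121711731, 0.12200158834457397) 0.01107285637408495 [0.51507244 0.1305571  0.07593633] [0.50044198 0.11779232 0.06350391]
g 0.08 53 (0.5044155120849609, 0.1238664835691452) 0.009984813630580902 [0.5141163  0.13342274 0.09327599] [0.5036978  0.12196792 0.08537753]
t 570 ((0.47807011008262634, 0.3429732024669647), (0.23230205476284027, 0.24973393976688385), 52.858802795410156)
purple [0.45952882 0.50372209 0.08000184]
mug [0.80315797 0.51863639 0.08421283]
console_low [ 0.66964625 -0.01611823  0.03687621]
black [ 0.60203275 -0.05838624  0.01690618]
yellow [ 6.03063806e-01 -3.71746567e-05  1.75976009e-02]
darkring [0.60973101 0.23905808 0.01706502]
bottle [ 0.75489506 -0.20735868  0.08838556]
table [ 3.57027759e-01  5.74105507e-02 -3.26553300e-04]
```

View pics/c1.png

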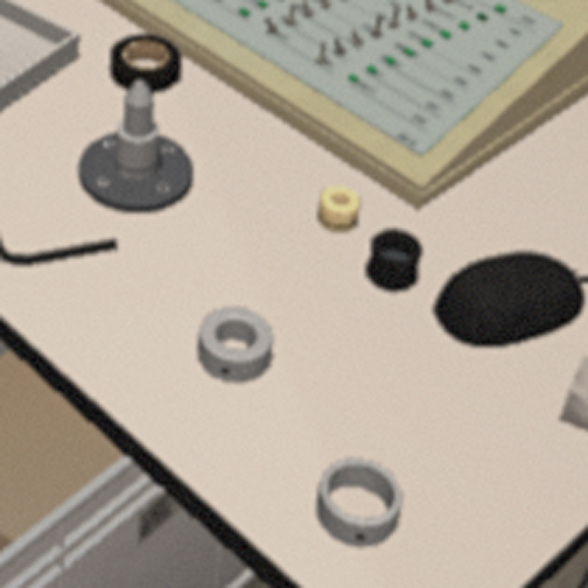

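The crop confirms it: a thick-walled collar with a small hole at (374,322), and a thin-walled one at (418,378). The measured positions have the right height (23 mm) and radius (25–26 mm). Next are the tray centre and the deltas.

```bash
cat >> h.py <<'E'
def delta(*t):
    s=manip.state(); R=Ro.from_quat(s['tool_rot'],scalar_first=True)
    print('t',s['time'],'tcp',s['tool_pos'].round(4),'grip',round(s['gripper_width'],3),'F',s['contact_force'].round(1))
    for q in t: print(q,(R.inv().apply(np.array(q)-s['tool_pos'])*1000).round(1))
    return R
E
python3 - <<'E'
from h import *
R=delta((.443,-.061,.15),(.419,-.202,.15),(.505,.124,.15));print(R.as_matrix().round(3))
W=cloud(dict(np.load('/tmp/scene.npz')))
w=W[180:255,220:330].reshape(-1,3); w=w[(w[:,0]<.66)&(w[:,1]>.19)]
p=w[(w[:,2]>.022)&(w[:,2]<.029)]; p=p[(np.abs(p[:,:2]-np.median(p[:,:2],0))<.13).all(1)]
q=w[(w[:,2]>.0025)&(w[:,2]<.0055)]
print(len(p),cv2.minAreaRect(p[:,:2].astype(np.float32)),p.min(0),p.max(0),np.median(q,0),W[220,274])
for u,v in((232,218),(275,195),(317,211),(275,238)):print(W[v-2:v+3,u-2:u+3].reshape(-1,3).max(0))
E
```

```text
t 0.1 tcp [0.2063 0.5894 0.2301] grip 1.0 F [ 0.2  0.1 -0.2]
(0.443, -0.061, 0.15) [  81.1 -535.4  438.4]
(0.419, -0.202, 0.15) [  81.3 -676.5  462.3]
(0.505, 0.124, 0.15) [  80.7 -340.3  435.7]
[[-0.001  0.33   0.944]
 [-0.002  0.944 -0.33 ]
 [-1.    -0.002 -0.   ]]
452 ((0.4743238091468811, 0.3320661187171936), (0.15394775569438934, 0.15697987377643585), 12.292374610900879) [0.38507228 0.24094305 0.02201893] [0.56257148 0.42293614 0.02898654] [0.47773967 0.33926072 0.00388444] [0.47545365 0.33213831 0.00460213]
[0.40037187 0.39177701 0.02786103]
[0.53329818 0.41939559 0.02272435]
[0.59290046 0.31437701 0.02740861]
[0.44696428 0.28097664 0.027461  ]
```

Call:
{"fn": "play_rows", "kwargs": {
  "plan": [
    [0,-55,45,0,-1],
    [10,-535,438,0,-1],
    [20,-535,438,0,-1],
    [30,-535,438,0,-1],
    [40,-535,438,0,-1],
    [50,-535,438,0,-1],
    [60,-535,438,0,-1],
    [81,-535,438,0,-1]
  ]
}}

```text
time: 1.1
tool_pos: [0.3771, 0.1206, 0.1922]
tool_rot: [0.698, 0.119, 0.697, -0.118]
contact_force: [1.1, 0.3, -0.5]
gripper_width: 1.002
```

```bash
python3 -c "
from h import *
delta((.443,-.061,.15))"
```

```text
t 1.1 tcp [0.3771 0.1206 0.1922] grip 1.002 F [ 1.1  0.3 -0.5]
(0.443, -0.061, 0.15) [  42.3 -149.7  122.1]
```

Call:
{"fn": "play_rows", "kwargs": {
  "plan": [
    [42,-150,122,0,-1],
    [42,-150,122,0,-1],
    [42,-150,122,0,-1],
    [42,-150,122,0,-1],
    [42,-150,122,0,-1],
    [42,-150,122,0,-1]
  ]
}}

```text
time: 1.85
tool_pos: [0.4421, -0.0582, 0.1504]
tool_rot: [0.697, 0.118, 0.697, -0.118]
contact_force: [0.0, 0.9, -0.3]
gripper_width: 1.0
```

```bash
python3 - <<'E'
from h import *
delta((.443,-.061,.10),(.443,-.061,.004))
f=grab('wrist');save('w1',f['img']);print(f['origin'],manip.state()['joint_pos'].round(2))
W=cloud(f);w=W.reshape(-1,3);p=w[(w[:,2]>.019)&(w[:,2]<.027)&(np.hypot(w[:,0]-.443,w[:,1]+.061)<.045)]
print(len(p), len(p) and cv2.minEnclosingCircle(p[:,:2].astype(np.float32)))
E
```

```text
t 1.85 tcp [ 0.4421 -0.0582  0.1504] grip 1.0 F [ 0.   0.9 -0.3]
(0.443, -0.061, 0.1) [50.4 -2.4  1.7]
(0.443, -0.061, 0.004) [146.4  -2.4   1.7]
[ 0.37804735 -0.03578398  0.29225046] [-0.3  -0.34  2.1   0.    1.38 -1.53]
2189 ((0.447177916765213, -0.0619334876537323), 0.025141526013612747)
```

View pics/w1.png

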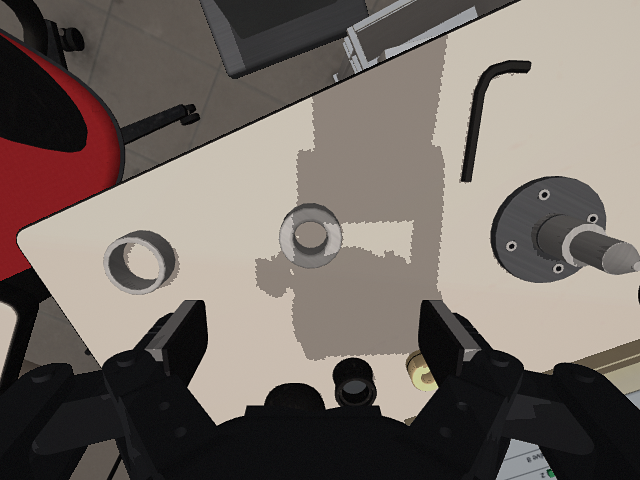

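The wrist view shows collar_a's thick ring at (311,236), centred between the jaws, collar_b at (140,262), and the gauge flange at (548,230). I take gauge and collar_b positions from this closer view as well.

```bash
python3 - <<'E'
from h import *
f=dict(np.load('/tmp/wrist.npz'));w=cloud(f).reshape(-1,3)
def c(x,y,r,z0,z1):
    p=w[(w[:,2]>z0)&(w[:,2]<z1)&(np.hypot(w[:,0]-x,w[:,1]-y)<r)]
    print(len(p),len(p) and cv2.minEnclosingCircle(p[:,:2].astype(np.float32)),np.median(p,0))
c(.419,-.202,.045,.019,.027);c(.505,.124,.07,.007,.014);c(.505,.124,.04,.045,.05);c(.505,.124,.04,.08,.1)
delta((.446,-.0615,.004))
E
```

```text
1251 ((0.42242899537086487, -0.2022484540939331), 0.025293739512562752) [ 0.42144211 -0.20110208  0.02290751]
6542 ((0.5095815062522888, 0.12370004504919052), 0.0454692505300045) [0.49780844 0.11459147 0.00933832]
765 ((0.5095743536949158, 0.12346693873405457), 0.01686217077076435) [0.50257808 0.11647311 0.0472209 ]
714 ((0.5094940066337585, 0.12340515851974487), 0.009738121181726456) [0.50693214 0.12081843 0.08474406]
t 1.9 tcp [ 0.4422 -0.0581  0.1505] grip 1.001 F [-0.6  0.8  0.2]
(0.446, -0.0615, 0.004) [146.6  -2.    4.6]
```

Call:
{"fn": "play_rows", "kwargs": {
  "plan": [
    [50,-2,4,0,-1],
    [110,-2,4,0,-0.6],
    [130,-2,4,0,-0.4],
    [143,-2,4,0,-0.3],
    [145,-2,4,0,-0.3],
    [145,-2,4,0,-0.3]
  ]
}}

```text
time: 2.65
tool_pos: [0.4465, -0.0626, 0.0065]
tool_rot: [0.698, 0.118, 0.696, -0.118]
contact_force: [-0.1, -1.1, 0.1]
gripper_width: 0.646
```

Call:
{"fn": "play_rows", "kwargs": {
  "plan": [
    [1,0,0,0,0.3],
    [1,0,0,0,1],
    [1,0,0,0,1],
    [1,0,0,0,1],
    [1,0,0,0,1],
    [1,0,0,0,1]
  ]
}}

```text
time: 3.4
tool_pos: [0.4472, -0.0629, 0.0066]
tool_rot: [0.698, 0.119, 0.696, -0.119]
contact_force: [-2.0, 1.6, 7.5]
gripper_width: 0.526
```

Call:
{"fn": "play_rows", "kwargs": {
  "plan": [
    [-30,0,0,0,1],
    [-80,0,0,0,1],
    [-120,0,0,0,1],
    [-120,0,0,0,1],
    [-120,0,0,0,1]
  ]
}}

```text
time: 4.03
tool_pos: [0.4448, -0.0625, 0.1235]
tool_rot: [0.697, 0.119, 0.697, -0.119]
contact_force: [0.8, 0.9, -2.1]
gripper_width: 0.525
```

```bash
python3 - <<'E'
from h import *
f=grab('wrist');R=delta((.508,.1235,.15));save('w2',f['img'])
E
```

```text
t 4.075 tcp [ 0.4442 -0.0623  0.1226] grip 0.521 F [-0.2  0.2 -2.4]
(0.508, 0.1235, 0.15) [-27.4 196.4  -1.3]
```

View pics/w2.png

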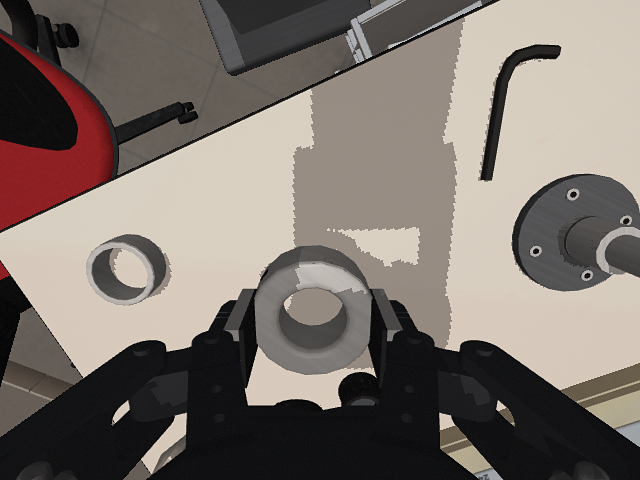

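The collar is held squarely between the pads at (313,310). I measure it relative to the TCP and the gauge in the same frame.

```bash
python3 - <<'E'
from h import *
from scipy.optimize import least_squares
f=dict(np.load('/tmp/wrist.npz'));Wc=cloud(f);g=f['img'].astype(int).mean(2)
w=Wc[240:376,250:378].reshape(-1,3);gg=g[240:376,250:378].ravel()
p=w[(w[:,2]>.125)&(w[:,2]<.155)&(gg>70)];print(len(p),np.median(p,0),p.min(0),p.max(0))
h=np.histogram(p[:,2],12);print(h)
z=np.median(p[:,2]);q=p[abs(p[:,2]-z)<.003];print(cv2.minEnclosingCircle(q[:,:2].astype(np.float32)))
A=np.c_[q[:,:2],np.ones(len(q))];print('plane',np.linalg.lstsq(A,q[:,2],rcond=None)[0])
w=Wc.reshape(-1,3)
for r,z0,z1 in((.07,.007,.014),(.04,.045,.05)):
    p=w[(w[:,2]>z0)&(w[:,2]<z1)&(np.hypot(w[:,0]-.508,w[:,1]-.1235)<r)]
    print(cv2.minEnclosingCircle(p[:,:2].astype(np.float32)))
E
```

```text
9228 [ 0.44198731 -0.06150362  0.13978691] [ 0.41970807 -0.08658757  0.12505755] [ 0.46966528 -0.0345624   0.15341215]
(array([ 247,  259,  289,  307,  299, 1434, 6365,   25,    1,    0,    1,
          1]), array([0.12505755, 0.12742044, 0.12978332, 0.1321462 , 0.13450909,
       0.13687197, 0.13923485, 0.14159774, 0.14396062, 0.1463235 ,
       0.14868639, 0.15104927, 0.15341215]))
((0.4452406167984009, -0.061207372695207596), 0.025931574404239655)
plane [-1.28867176e-03 -1.34783413e-04  1.40391325e-01]
((0.5094552636146545, 0.12398743629455566), 0.045711856335401535)
((0.5095139145851135, 0.12337667495012283), 0.01654386706650257)
```

Call:
{"fn": "play_rows", "kwargs": {
  "plan": [
    [-27,40,0,0,1],
    [-27,90,0,0,1],
    [-27,140,0,0,1],
    [-27,180,0,0,1],
    [-27,196,0,0,1],
    [-27,196,0,0,1],
    [-27,196,0,0,1],
    [-27,196,0,0,1]
  ]
}}

```text
time: 5.08
tool_pos: [0.5099, 0.1213, 0.1511]
tool_rot: [0.697, 0.119, 0.697, -0.119]
contact_force: [0.1, 0.2, -2.1]
gripper_width: 0.522
```

```bash
cat > rel.py <<'E'
from h import *
f=grab('wrist');Wc=cloud(f);g=f['img'].astype(int).mean(2)
s=manip.state();t=s['tool_pos'];R=Ro.from_quat(s['tool_rot'],scalar_first=True)
w=Wc[225:385,250:378].reshape(-1,3);gg=g[225:385,250:378].ravel()
q=w[(abs(w[:,2]-t[2]-.0172)<.003)&(gg>70)];c,r=cv2.minEnclosingCircle(q[:,:2].astype(np.float32));print('collar',c,r,len(q),'tcp',t)
w=Wc.reshape(-1,3)
for rr,z0,z1 in((.052,.007,.013),(.02,.045,.05),(.02,.05,.077),(.02,.080,.1)):
    p=w[(w[:,2]>z0)&(w[:,2]<z1)&(np.hypot(w[:,0]-.509,w[:,1]-.1235)<rr)]
    if len(p)>20: print(z0,len(p),cv2.minEnclosingCircle(p[:,:2].astype(np.float32)),p[:,:2].min(0),p[:,:2].max(0))
print('to gauge, tool mm',R.inv().apply(np.array([.5095-c[0],.1235-c[1],0]))*1000)
save('w3',f['img'])
E
python3 rel.py
```

```text
collar (0.5103841423988342, 0.12234406173229218) 0.025960402563214302 7593 tcp [0.51005906 0.12136987 0.15126669]
0.007 5921 ((0.5099411606788635, 0.12429521232843399), 0.044932615011930466) [0.46538388 0.07966375] [0.54930404 0.16906969]
0.045 593 ((0.5098907947540283, 0.12445808202028275), 0.01652529090642929) [0.4936821  0.10803338] [0.52251978 0.14049242]
0.05 298 ((0.5071520805358887, 0.12509682774543762), 0.010632237419486046) [0.49878945 0.11486211] [0.51076935 0.13518134]
0.08 149 ((0.5067436099052429, 0.12584760785102844), 0.008534185588359833) [0.50046045 0.11824671] [0.51039897 0.13344851]
to gauge, tool mm [-2.58440961e-04  7.96918354e-01 -1.21771184e+00]
```

View pics/w3.png

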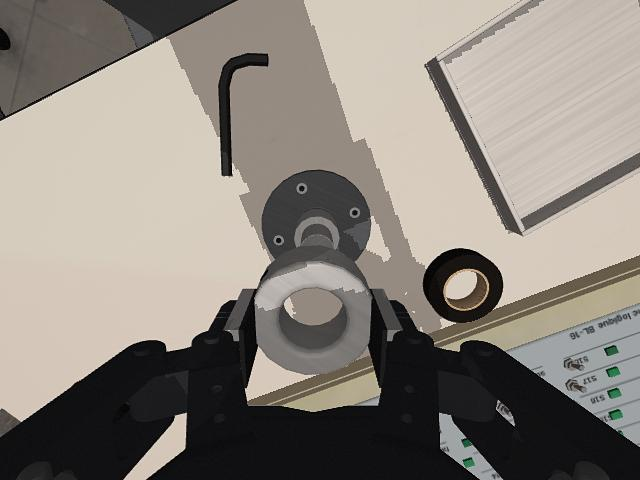

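Collar and gauge axis agree within about 2 mm. I correct that and go down in stages.

Call:
{"fn": "play_rows", "kwargs": {
  "plan": [
    [0,1.6,-1,0,1],
    [30,1.6,-1,0,1],
    [50,1.6,-1,0,1],
    [60,1.6,-1,0,1],
    [65,1.6,-1,0,1],
    [70,1.6,-1,0,1],
    [75,1.6,-1,0,1],
    [75,1.6,-1,0,1]
  ]
}}

```text
time: 6.12
tool_pos: [0.5097, 0.1242, 0.0761]
tool_rot: [0.697, 0.118, 0.697, -0.119]
contact_force: [0.2, -0.6, -1.8]
gripper_width: 0.526
```

```bash
python3 rel.py; python3 -c "
from h import *
delta((.5094,.1234,.056))
f=grab('side');save('d1',cv2.resize(f['img'][190:290,260:400],None,fx=5,fy=5,interpolation=cv2.INTER_CUBIC))"
```

```text
collar (0.5092146992683411, 0.12491069734096527) 0.026189474388957024 7765 tcp [0.50981902 0.12425376 0.07634506]
0.007 8882 ((0.5098531246185303, 0.12414779514074326), 0.04501992464065552) [0.46535459 0.07925644] [0.55316758 0.1689075 ]
0.05 347 ((0.5114420056343079, 0.12372353672981262), 0.013459688983857632) [0.50277619 0.1108006 ] [0.52395006 0.1366002 ]
0.08 6553 ((0.5089353322982788, 0.12352702021598816), 0.020073754712939262) [0.48904925 0.10362744] [0.52897639 0.14347585]
to gauge, tool mm [ 3.90194086e-05 -1.23719781e+00  7.35394501e-01]
t 6.175 tcp [0.5098 0.1243 0.0763] grip 0.522 F [-0.2 -0.6 -1.4]
(0.5094, 0.1234, 0.056) [20.3 -0.9 -0.1]
```

View pics/d1.png

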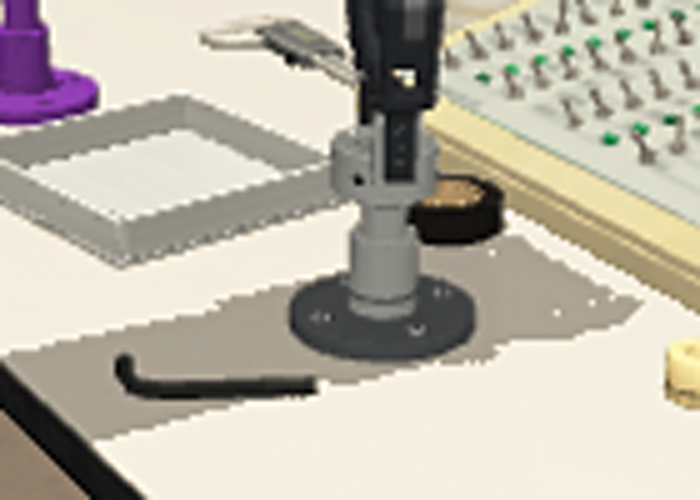

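The side crop shows the collar already around the plug, at crop (383,165), level above the shoulder, with no contact force. I go down the rest of the way.

Call:
{"fn": "play_rows", "kwargs": {
  "plan": [
    [10,-0.5,0,0,1],
    [16,-0.5,0,0,1],
    [19,-0.5,0,0,1],
    [20,-0.5,0,0,1],
    [20,-0.5,0,0,1]
  ]
}}

```text
time: 6.85
tool_pos: [0.5097, 0.1238, 0.0563]
tool_rot: [0.697, 0.119, 0.697, -0.119]
contact_force: [-0.1, -0.4, -2.1]
gripper_width: 0.527
```

Call:
{"fn": "play_rows", "kwargs": {
  "plan": [
    [1,0,0,0,1],
    [2,0,0,0,1],
    [2,0,0,0,1]
  ]
}}

```text
time: 7.22
tool_pos: [0.5098, 0.1238, 0.0547]
tool_rot: [0.697, 0.119, 0.697, -0.118]
contact_force: [-0.9, 0.1, 2.0]
gripper_width: 0.522
```

Call:
{"fn": "play_rows", "kwargs": {
  "plan": [
    [0,0,0,0,0.4],
    [0,0,0,0,-0.3],
    [0,0,0,0,-0.6],
    [0,0,0,0,-0.6],
    [0,0,0,0,-0.6],
    [-40,0,0,0,-0.6],
    [-90,0,0,0,-0.6],
    [-110,0,0,0,-1]
  ]
}}

```text
time: 8.22
tool_pos: [0.5114, 0.1239, 0.1679]
tool_rot: [0.699, 0.119, 0.695, -0.118]
contact_force: [0.7, 0.9, -0.6]
gripper_width: 0.979
```

```bash
python3 -c "
from h import *
delta((.422,-.202,.16))
f=grab('wrist')
w=cloud(f).reshape(-1,3);p=w[(w[:,2]>.066)&(w[:,2]<.080)&(np.hypot(w[:,0]-.5097,w[:,1]-.124)<.04)&(np.hypot(w[:,0]-.5097,w[:,1]-.124)>.013)]
print(np.median(p,0),cv2.minEnclosingCircle(p[:,:2].astype(np.float32)),np.linalg.lstsq(np.c_[p[:,:2],np.ones(len(p))],p[:,2],rcond=None)[0])
f=grab('side');save('d2',cv2.resize(f['img'][190:290,260:400],None,fx=5,fy=5,interpolation=cv2.INTER_CUBIC))"
```

```text
t 8.225 tcp [0.5114 0.1239 0.1679] grip 0.979 F [ 0.7  0.9 -0.6]
(0.422, -0.202, 0.16) [   7.3 -337.2   23.3]
[0.50822272 0.12465388 0.07110111] ((0.5098879933357239, 0.12395455688238144), 0.025106431916356087) [ 0.00677885 -0.00206738  0.06777945]
```

View pics/d2.png

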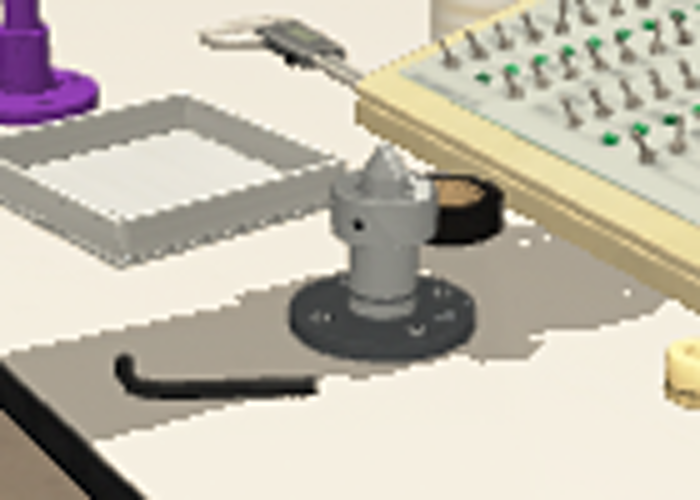

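Collar_a lies flat on the shoulder at crop (384,205): top at 71–72 mm, centred within 1 mm. Now collar_b.

Call:
{"fn": "play_rows", "kwargs": {
  "plan": [
    [0,-60,5,0,-1],
    [5,-120,10,0,-1],
    [7,-180,15,0,-1],
    [7,-240,20,0,-1],
    [7,-300,23,0,-1],
    [7,-337,23,0,-1],
    [7,-337,23,0,-1],
    [7,-337,23,0,-1]
  ]
}}

```text
time: 9.32
tool_pos: [0.4192, -0.2011, 0.1555]
tool_rot: [0.696, 0.119, 0.698, -0.118]
contact_force: [0.8, -0.6, -0.2]
gripper_width: 1.002
```

```bash
python3 -c "
from h import *
f=grab('wrist')
w=cloud(f).reshape(-1,3);p=w[(w[:,2]>.019)&(w[:,2]<.027)&(np.hypot(w[:,0]-.422,w[:,1]+.202)<.045)]
c,r=cv2.minEnclosingCircle(p[:,:2].astype(np.float32));print(c,r)
delta((c[0]-.0005,c[1]-.0005,.0065))"
```

```text
(0.4225459098815918, -0.202720046043396) 0.02507367916405201
t 9.375 tcp [ 0.4196 -0.2008  0.1558] grip 1.002 F [-0.   0.2 -0. ]
(0.4220459098815918, -0.203220046043396, 0.0065) [149.3  -1.6   3.5]
```

Call:
{"fn": "play_rows", "kwargs": {
  "plan": [
    [50,-1.5,3.5,0,-1],
    [110,-1.5,3.5,0,-0.6],
    [135,-1.5,3.5,0,-0.3],
    [147,-1.5,3.5,0,-0.3],
    [149,-1.5,3.5,0,-0.3],
    [149,-1.5,3.5,0,-0.3]
  ]
}}

```text
time: 10.12
tool_pos: [0.4239, -0.2049, 0.0096]
tool_rot: [0.698, 0.118, 0.696, -0.119]
contact_force: [0.9, -1.4, 1.4]
gripper_width: 0.648
```

Call:
{"fn": "play_rows", "kwargs": {
  "plan": [
    [0,0,0,0,0.3],
    [0,0,0,0,1],
    [0,0,0,0,1],
    [0,0,0,0,1],
    [0,0,0,0,1],
    [0,0,0,0,1]
  ]
}}

```text
time: 10.88
tool_pos: [0.4242, -0.2052, 0.0106]
tool_rot: [0.698, 0.118, 0.696, -0.119]
contact_force: [-1.3, 1.5, 5.3]
gripper_width: 0.529
```

Call:
{"fn": "play_rows", "kwargs": {
  "plan": [
    [-30,0,0,0,1],
    [-80,0,0,0,1],
    [-130,0,0,0,1],
    [-170,0,0,0,1],
    [-180,0,0,0,1],
    [-180,0,0,0,1]
  ]
}}

```text
time: 11.62
tool_pos: [0.4227, -0.2045, 0.1882]
tool_rot: [0.697, 0.118, 0.697, -0.119]
contact_force: [-0.7, 0.4, -1.9]
gripper_width: 0.529
```

```bash
python3 -c "
from h import *
delta((.476,.334,.18))"
```

```text
t 11.625 tcp [ 0.4227 -0.2045  0.1882] grip 0.529 F [-0.7  0.4 -1.9]
(0.476, 0.334, 0.18) [   8.   525.8 -127.7]
```

Call:
{"fn": "play_rows", "kwargs": {
  "plan": [
    [0,40,-10,0,1],
    [0,97,-24,0,1],
    [0,155,-38,0,1],
    [0,213,-52,0,1],
    [0,271,-66,0,1],
    [0,329,-80,0,1],
    [0,387,-94,0,1],
    [0,440,-107,0,1]
  ]
}}

```text
time: 12.62
tool_pos: [0.4655, 0.2478, 0.1849]
tool_rot: [0.696, 0.117, 0.699, -0.119]
contact_force: [1.5, -1.6, -1.7]
gripper_width: 0.523
```

```bash
python3 -c "
from h import *
delta((.476,.334,.18))"
```

```text
t 12.625 tcp [0.4655 0.2478 0.1849] grip 0.523 F [ 1.5 -1.6 -1.7]
(0.476, 0.334, 0.18) [  4.7  84.9 -18.5]
```

Call:
{"fn": "play_rows", "kwargs": {
  "plan": [
    [0,45,-10,0,1],
    [0,80,-18,0,1],
    [0,80,-18,0,1],
    [0,80,-18,0,1],
    [0,80,-18,0,1]
  ]
}}

```text
time: 13.25
tool_pos: [0.4763, 0.3264, 0.1872]
tool_rot: [0.697, 0.119, 0.697, -0.119]
contact_force: [-0.3, 0.3, -0.8]
gripper_width: 0.526
```

```bash
python3 -c "
from h import *
f=grab('wrist');save('w4',f['img']);delta((.476,.334,.016))
w=cloud(f).reshape(-1,3);p=w[(w[:,2]>.023)&(w[:,2]<.029)&(abs(w[:,0]-.476)<.11)&(abs(w[:,1]-.334)<.11)]
print(len(p),cv2.minAreaRect(p[:,:2].astype(np.float32)))"
```

```text
t 13.3 tcp [0.4765 0.3265 0.1876] grip 0.528 F [-0.4  0.2 -2.3]
(0.476, 0.334, 0.016) [171.6   7.   -2.8]
3026 ((0.47828665375709534, 0.3302704989910126), (0.15030968189239502, 0.15049055218696594), 12.887263298034668)
```

View pics/w4.png

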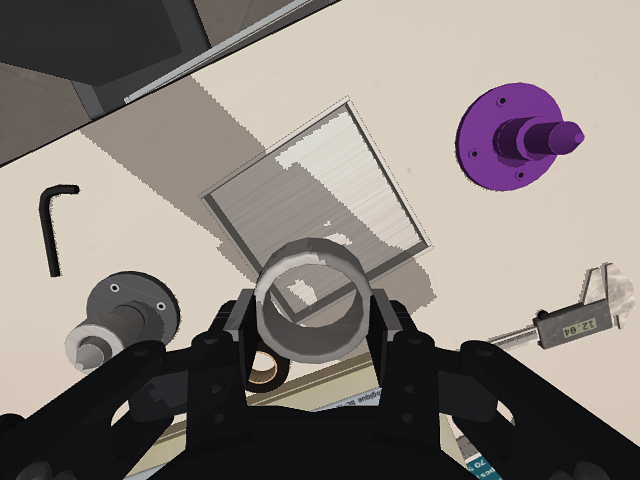

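The view shows collar_b held level at (313,300), with the tray below it. The tray fits as a 150.3 mm square centred at (0.478,0.330). I lower the collar into it.

Call:
{"fn": "play_rows", "kwargs": {
  "plan": [
    [50,4,0.5,0,1],
    [100,4,0.5,0,1],
    [140,4,0.5,0,1],
    [160,4,0.5,0,1],
    [169,4,0.5,0,1],
    [172,4,0.5,0,1],
    [174,4,0.5,0,1],
    [174,4,0.5,0,1]
  ]
}}

```text
time: 14.3
tool_pos: [0.4792, 0.3316, 0.0154]
tool_rot: [0.698, 0.119, 0.697, -0.118]
contact_force: [-0.4, 0.7, -1.5]
gripper_width: 0.526
```

Call:
{"fn": "play_rows", "kwargs": {
  "plan": [
    [1,0,0,0,1],
    [2,0,0,0,1],
    [2,0,0,0,1]
  ]
}}

```text
time: 14.68
tool_pos: [0.4791, 0.3317, 0.0146]
tool_rot: [0.697, 0.119, 0.697, -0.118]
contact_force: [-3.7, -2.6, 9.1]
gripper_width: 0.528
```

Call:
{"fn": "play_rows", "kwargs": {
  "plan": [
    [0,0,0,0,0.4],
    [0,0,0,0,-0.3],
    [0,0,0,0,-0.4],
    [0,0,0,0,-0.4],
    [0,0,0,0,-0.4],
    [-50,0,0,0,-0.4],
    [-110,0,0,0,-0.4],
    [-150,0,0,0,-0.4]
  ]
}}

```text
time: 15.68
tool_pos: [0.4793, 0.3317, 0.1655]
tool_rot: [0.698, 0.119, 0.696, -0.118]
contact_force: [0.8, 0.6, -0.9]
gripper_width: 0.704
```

Call:
{"fn": "play_rows", "kwargs": {
  "plan": [
    [-20,0,0,0,-0.4],
    [-20,0,0,0,-0.4],
    [-20,0,0,0,-0.4]
  ]
}}

```text
time: 16.05
tool_pos: [0.4772, 0.3306, 0.1795]
tool_rot: [0.696, 0.118, 0.698, -0.119]
contact_force: [-0.5, 0.2, -0.5]
gripper_width: 0.7
```

```bash
python3 -c "
from h import *
delta()
f=grab('wrist');w=cloud(f).reshape(-1,3)
p=w[(w[:,2]>.023)&(w[:,2]<.032)&(np.hypot(w[:,0]-.478,w[:,1]-.33)<.045)]
print(np.median(p,0),cv2.minEnclosingCircle(p[:,:2].astype(np.float32)),np.linalg.lstsq(np.c_[p[:,:2],np.ones(len(p))],p[:,2],rcond=None)[0])
f=grab('scene');save('e1',cv2.resize(f['img'][140:290,200:400],None,fx=4,fy=4,interpolation=cv2.INTER_CUBIC))"
```

```text
t 16.05 tcp [0.4772 0.3306 0.1795] grip 0.7 F [-0.5  0.2 -0.5]
[0.47623687 0.33318483 0.02699277] ((0.4770883321762085, 0.3326387405395508), 0.025018097832798958) [-3.20570253e-05 -8.43350985e-05  2.68953816e-02]
```

View pics/e1.png

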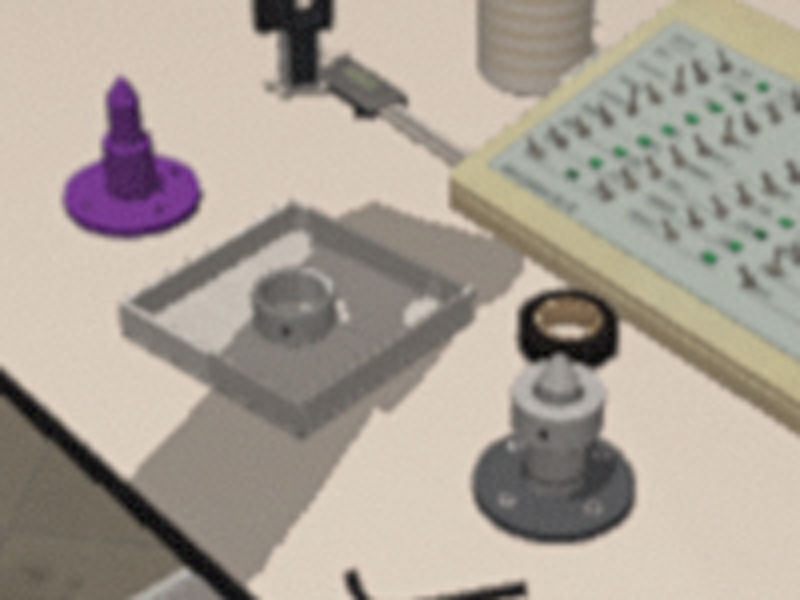

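The scene crop shows collar_b flat in the tray at crop (294,305) and collar_a on the gauge shoulder at crop (557,405). The gripper is clear of both, so I hand in.

```bash
python3 -c "
from plant import manip
print(manip.job_done())"
```

```text
the job is handed in; nothing more can be done
None
```

Both collars are sorted, and I handed the job in at about 16 s of the 58 s allowed. The hand-in reports no verdict, so these are my last measurements:

- **collar_a (27 mm bore):** it lies flat on the gauge's no-go shoulder, with its top at about 71–72 mm (72 mm expected) and its centre within about 1 mm of the gauge axis. The wrist camera measured this just after release, and the final scene picture still shows it in place.
- **collar_b (40 mm bore):** it lies flat on the tray floor, with its top at about 27 mm (28 mm expected) and its centre about 3 mm from the tray's.
- **Arm and forces:** the gripper is clear of everything, with its TCP 180 mm up. Wrist force readings at the end of each move stayed under about 10 N.

**Disagreements:** the scene and wrist cameras differed by about 4 mm in x, so I used the wrist camera, which sees gauge and collar in one view. The gripper opening read about 0.52 on the 50 mm collars, where 0.59 would be expected if it were linear. No check failed.

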